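# Seat a filter crucible in its rubber cone and start the vacuum pump

## Task

Set up the filtration unit: stand the white porcelain crucible loosely upright in the orange rubber cone on the glass receiver and let go of it. Then, without gripping it, press down on its rim with a light push: the cone rides down a little and then firmly resists - stop there, snug; do not ram it, or the crucible wedges. Then slide the switch on top of the pump to on by its ridge, and leave the other things where they stand.

Things in the scene. Friction and masses are not known exactly. Their poses are not given: they have to be found in the camera images.
- unit: Vacuum filtration unit, fixed: grey base 134 x 304 mm, glass receiver jar at its +y end, white pump housing 118 x 112 mm at its -y end. Origin: centre of the underside, on the bench; x points away from its front (dial) side, y from pump to receiver, z up. The orange rubber cone in the receiver's neck is a ring 73 mm across; its hole tapers from 48 mm (top) to 35 mm (32 mm lower).
- neck (a point): Centre of the glass neck's top, 135 mm above the bench, on the axis of receiver and cone. The cone's top starts 16 to 30 mm above it (varies, not reported); a crucible resting in it has its bottom about 40 mm below the cone's top. Pressed, the cone first rides down 0.5 to 10 mm at 1 to 2.5 N, then nips the neck: from 3.5 N on it gives 1 mm per 2.5 N. Snug: a push of 4 to 10 N; much more wedges it.
- crucible_mid (a point): Centre of the white porcelain crucible, half-way up (33 mm above its bottom); z points out of its mouth. Tapered open cup 66 mm high, 110 g: 32 mm across at the bottom, 51 mm at 48 mm height, then a straight band 58 mm across from 53 mm up to the rim, where it can be gripped. Rim 6 mm wide round a 46 mm opening, 32 mm deep. Stands on the bench at the start.
- switch (a joint): Travel (m) of the pump's slide switch along the unit's +x: 0 off, 0.010 on. A detent holds it at both ends: pushing it off its rest takes about 4 N, past half-way it snaps over.
- ridge (a point): Middle of the top of the switch's small ridge on the pump housing; it moves with the switch. The ridge is 5 mm thick along the unit's x, 16.5 mm wide along y, and stands 7.5 mm above the housing top, which is 92 mm above the bench; the slide round it is flush (within 1 mm). To switch on, push the ridge along the unit's +x.
- small_beaker: Bystander: 250 ml beaker, 114 mm high, with yellow sample, behind the pump; not to be disturbed. Origin at its base.
- wash_bottle: Bystander: white wash bottle with red cap, 210 mm high, behind the unit; not to be disturbed. Origin at its base.
- dish_high: Bystander: upper of two stacked petri dishes (91 mm across) in front at the left; not to be disturbed. Origin at its base.
- forceps: Bystander: steel forceps, 138 mm long, lying in front at the right; not to be disturbed. Origin at its middle.
Not all that is in view belongs to the job. Leave any blue or green look-alike of the part that bears crucible_mid alone.

How it is judged:
By the outcome, as a careful person would: the job done as asked, in the order asked, and still so for the second after the job is handed in, with the robot touching nothing.
It also fails if it takes over 54 s, if anything falls off the work surface, if the arm or the gripper's body presses on something with over 40 N, if the wrist force passes 120 N, or if a joint passes its speed limit or range.

## Robot

A 7-joint arm with a two-finger parallel gripper is mounted at the origin on a cart in front of the work surface, level with it; the furniture and walls round the work are solid. World frame = base frame: x ahead of the robot, y to its left, z up, the work surface at z = 0. Lengths are in m, angles in rad, forces in N, time in s.
With the tool pointing down it reaches from about 0.425 to 0.925 m from the base axis. Payload 6.8 kg.
Tool frame: the origin (TCP) lies midway between the tips of the shut fingers; the grasp point (between the pads) lies 19 mm behind it; y points along the fingers, z is the direction in which the jaws open and shut, and the axes are right-handed (so a half turn about y gives the same grasp; the last joint's range is limited). The gripper opens to 85 mm and grips with 20 to 120 N. Pads are 22 mm wide; open, the fingers measure 114 mm over their backs; the gripper's body (76 mm by 85 mm) begins 54 mm behind the grasp point. The pads swing forward as they close: fully open they stand 13 mm farther back than shut.
Start: joints at [1.009, 0.477, 0.022, 1.555, -0.011, 1.109, -0.083], TCP at [0.296, -0.607, 0.231] pointing down, gripper open.
Joint ranges: [-2.96, 2.96], [-0.34, 2.1], [-1.41, 1.46], [0.24, 2.44], [-1.37, 4.51], [0.17, 1.92], [-2.96, 2.96]. Speed limits (rad/s): [2.39, 2.39, 3.14, 3.14, 3.14, 3.14, 3.14].

## Interface

Orientations are given as a unit quaternion [w, x, y, z].
In Python, from station import bot gives the robot as it stands. The module is installed in compiled form; this text tells all that it offers.
- The arm moves only by the shell command python3 -m crank 'ROWS' [FORCE]. ROWS is JSON, a list of rows, each an object with "linear": the shift along the tool's x, y, z in m, a list of three; "dr": the turn, a rotation vector about the tool's x, y, z in degrees, a list of three; "hand": the gripper command: -1 is shut, 1 is fully open, values between are in proportion. A call has 1 to 10 rows; each row is the pose to reach, as a shift and turn from the pose commanded when the call began, along the tool's axes at that moment; what a row does not reach only later rows make up. A row lasts 1/12 s, in which the tool goes at most 41.7 mm and 7.16 degrees, less where a joint would pass 70% of its speed; a pose out of reach is approached as far as the arm can. A call with a gripper value outside its range is refused whole. The fingers move at their own pace and stop on an object; FORCE is the grip in N (left out, the last holds). Time passes only in rows, so rows that repeat a pose let the fingers close. It gives the time, the measured TCP pose, the force and the opening at its end, in the units of the state.
- bot.get_obs(): the state, without advancing time (a new reading comes with each control period).
- bot.read_camera(name): name is "scene" or "side" or "wrist"; returns the picture (420x560x3 uint8, blue, green, red); there is no depth.
- bot.camera_params(name): a dict with "K" (3x3 intrinsics, pixels), "R" (3x3) and "t" (3): a world point X has camera coordinates R X + t; the wrist camera has in their place "hand_eye" (4x4, takes a point from camera to tool coordinates, whose origin is the TCP and whose axes are the tool frame's). Camera axes: x right, y down, z forward; pixel columns grow to the right and rows downward; lengths in m; the calibration is good to about 2 mm. The wrist camera is an equidistant fisheye: a pixel r from the principal point sees the ray r / f radians off the axis. A picture is of the moment at which its call begins: read the wrist's pose just before it. camera_params takes no time and is no camera call.
- bot.hand_in(): hands the job in, once; it reports no verdict.
Trained networks look in the newest picture that a camera, given by its name, has taken for a name from the list of things; names that differ only in an ending like _2 or _b are one class to them, and where a whole thing is asked for, a point or a joint stands for the part that bears it (a point fixed in the world has none). Each returns a list of dicts, best first, with "score" (0 to 1); they miss things now and then, are a little off and sometimes report something else, mostly with a low value. They report only what shows in the picture. A call takes as long as a camera call. They do not tell look-alikes from the thing itself.
- bot.search_frame(camera, target): "extent" ([left, top, right, bottom] in pixels, round what is visible of it).
- bot.cut_out(camera, target): "pixels" (420x560 bool, what is visible of it) and "extent" ([left, top, right, bottom] in pixels, round what is visible of it).
- bot.place_of(camera, target): "xy" ([column, row] in pixels: a listed point, or the origin of a listed thing).
The state is a dict: "t": time; "q": joint angles; "joint_vel": joint speeds; "joint_torque": joint torques, N m; "eef_pos": TCP position; "tool_rot": TCP orientation; "contact_force": force on the tool from outside, world axes, zero at the start; "torque": the same for the moment, N m; "gripper_width": opening from 0.0 (shut) to 1.0 (fully open).
Only numpy, scipy, OpenCV 4.12 (cv2) and the standard library are available. Lean on these libraries where they do the work, as an engineer would, in place of code of your own. Each camera call takes 0.05 s, during which the arm holds its last target. There are 200 camera calls.

## Working session

There is one attempt and no reset: what is moved stays moved. The work goes in short steps, Python scripts to look and compute and a shell command to move; the robot and the scene stay as the last step left them, time stands still between calls to the robot, and variables do not carry over. Pictures are saved under pics/ and viewed, about 8 in all and at most 12, crops included, and the job is handed in when it is done.

```bash
mkdir -p pics
cat > h.py <<'E'
import numpy as np, cv2
from station import bot
from scipy.spatial.transform import Rotation as Ro
def Rq(q): return Ro.from_quat([q[1],q[2],q[3],q[0]])
def ray(cam,px):
    p=bot.camera_params(cam);K=np.array(p["K"]);R=np.array(p["R"]);t=np.array(p["t"])
    d=R.T@np.linalg.inv(K)@np.array([px[0],px[1],1.]);return -R.T@t,d/np.linalg.norm(d)
def wray(px,o):
    p=bot.camera_params("wrist");K=np.array(p["K"]);H=np.array(p["hand_eye"])
    u=np.array([(px[0]-K[0,2])/K[0,0],(px[1]-K[1,2])/K[1,1]]);r=np.hypot(*u)+1e-12
    d=np.array([*(np.sin(r)*u/r),np.cos(r)]);R=Rq(o["tool_rot"]).as_matrix()
    return R@H[:3,3]+np.array(o["eef_pos"]),R@H[:3,:3]@d
def atz(rd,z): c,d=rd;return c+d*(z-c[2])/d[2]
def tri(rs):
    A=0;b=0
    for c,d in rs: P=np.eye(3)-np.outer(d,d);A=A+P;b=b+P@c
    x=np.linalg.solve(A,b);return x,[np.linalg.norm((np.eye(3)-np.outer(d,d))@(x-c)) for c,d in rs]
def proj(cam,X):
    p=bot.camera_params(cam);c=np.array(p["R"])@X+np.array(p["t"]);u=np.array(p["K"])@c;return u[:2]/u[2]
E
python3 - <<'E'
from h import *
o=bot.get_obs();print(o)
for c in ["scene","side"]:
    im=bot.read_camera(c);cv2.imwrite(f"pics/{c}0.png",im)
    p=bot.camera_params(c);print(c,np.round(-np.array(p["R"]).T@p["t"],3),np.array(p["K"])[0,0])
    for n in ["crucible_mid","neck","ridge","unit","small_beaker","wash_bottle","dish_high","forceps"]:
        print(c,n,[(np.round(d["xy"],1).tolist(),round(d["score"],2)) for d in bot.place_of(c,n)])
print(bot.get_obs()["t"])
im=np.hstack([cv2.imread("pics/scene0.png"),cv2.imread("pics/side0.png")])
E
```

```text
{'t': 0.0, 'q': array([ 1.00891791,  0.47780445,  0.02234627,  1.55645715, -0.01150894,
        1.10930738, -0.08309585]), 'joint_vel': array([ 0.00108498, -0.00090541, -0.00032623, -0.00096927,  0.00111203,
        0.00209063,  0.00069944]), 'joint_torque': array([-7.50286254e-04, -5.96461880e+01,  1.60727162e+00, -2.81200951e+01,
        1.22983221e-02,  9.36351222e-03, -3.60451270e-05]), 'eef_pos': array([ 0.29561845, -0.60615747,  0.23032053]), 'tool_rot': array([ 0.15887499, -0.15925971,  0.68960714, -0.68835824]), 'contact_force': array([ 0.5294226 , -0.17529701, -0.12518432]), 'torque': array([ 0.02329939, -0.02389793,  0.03064155]), 'gripper_width': 1.0019286201298034}
scene [-0.08  -0.528  0.551] 400.1743851813308
scene crucible_mid [([339.7, 281.0], 0.82), ([390.5, 299.8], 0.69), ([333.9, 250.1], 0.56)]
scene neck [([195.9, 177.9], 0.57)]
scene ridge [([242.3, 211.4], 0.56)]
scene unit [([227.6, 234.7], 0.83)]
scene small_beaker [([316.3, 226.9], 0.64)]
scene wash_bottle [([285.2, 213.4], 0.79)]
scene dish_high [([120.5, 235.2], 0.91)]
scene forceps [([352.4, 358.7], 0.57)]
side [ 0.08  -1.058  0.585] 481.43324474936816
side crucible_mid [([326.7, 308.2], 0.8), ([319.1, 259.4], 0.72), ([296.5, 279.5], 0.46)]
side neck []
side ridge []
side unit []
side small_beaker [([338.1, 243.6], 0.76)]
side wash_bottle [([321.5, 224.9], 0.67)]
side dish_high [([173.2, 206.7], 0.73)]
side forceps [([258.1, 334.0], 0.97)]
0.9
```

View pics/scene0.png

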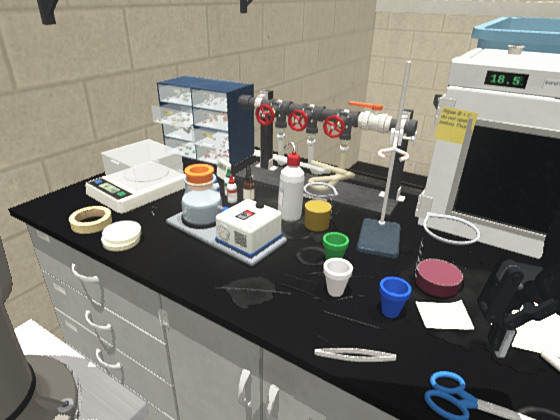

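View pics/side0.png

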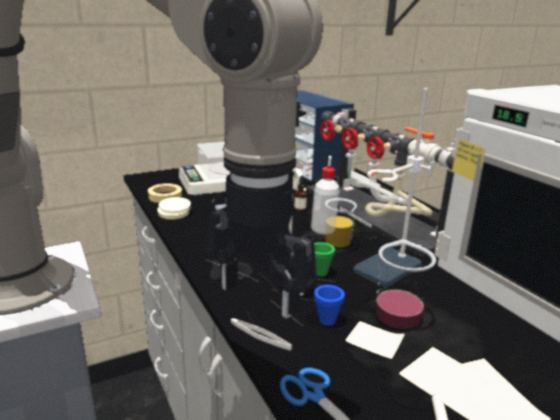

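Scene picture: the candidates are white (338,277), green (335,245) and blue (395,298). The white one is the crucible, and the green one stands close behind it. The pump is at (250,225), the cone at (199,174). In the side view the gripper hides the white one at about (296,280).

Run:
```python
from h import *
f=lambda px,z:np.round(atz(ray("scene",px),z),4)
print("white",f([338.5,280],.033),"blue",f([392,299],.033),"green",f([334.5,250],.033))
print("green tri",tri([ray("scene",[333.9,250.1]),ray("side",[319.1,259.4])]))
print("white tri",tri([ray("scene",[339.7,281]),ray("side",[296.5,279.5])]))
print("neck",f([195.9,177.9],.135),"conetop",f([199,172],.158),"ridge",f([242.3,211.4],.0995),"unit",f([227.6,234.7],0))
print("beaker",f([316.3,226.9],0),"wash",f([285.2,213.4],0),"dish",f([120.5,235.2],.015))
im=cv2.imread("pics/scene0.png")[140:320,150:430]
cv2.imwrite("pics/crop.png",cv2.resize(im,None,fx=2.85,fy=2.85,interpolation=cv2.INTER_CUBIC))
p=bot.camera_params("wrist");print(np.round(p["hand_eye"],3),p["K"])
o=bot.get_obs();print(Rq(o["tool_rot"]).as_matrix().round(3))
```

```text
white [ 0.5426 -0.2949  0.033 ] blue [ 0.5472 -0.4048  0.033 ] green [ 0.6368 -0.2417  0.033 ]
green tri (array([ 0.62584909, -0.24462571,  0.03935491]), [np.float64(0.0005979124836092104), np.float64(0.0005979124836093037)])
white tri (array([ 0.53332263, -0.30108188,  0.04018058]), [np.float64(0.0006145939308740844), np.float64(0.0006145939308741464)])
neck [0.5915 0.1287 0.135 ] conetop [0.5849 0.1101 0.158 ] ridge [ 0.5686 -0.0325  0.0995] unit [0.5913 0.0341 0.    ]
beaker [ 0.7541 -0.1367  0.    ] wash [ 0.7703 -0.03    0.    ] dish [0.4226 0.2362 0.015 ]
[[ 0.     0.962  0.271 -0.069]
 [-0.    -0.271  0.962 -0.142]
 [ 1.    -0.     0.    -0.001]
 [ 0.     0.     0.     1.   ]] [[325.1922621    0.         278.8008375 ]
 [  0.         325.1922621  209.85758517]
 [  0.           0.           1.        ]]
[[-0.899  0.     0.438]
 [-0.438 -0.    -0.899]
 [-0.    -1.     0.   ]]
```

View pics/crop.png

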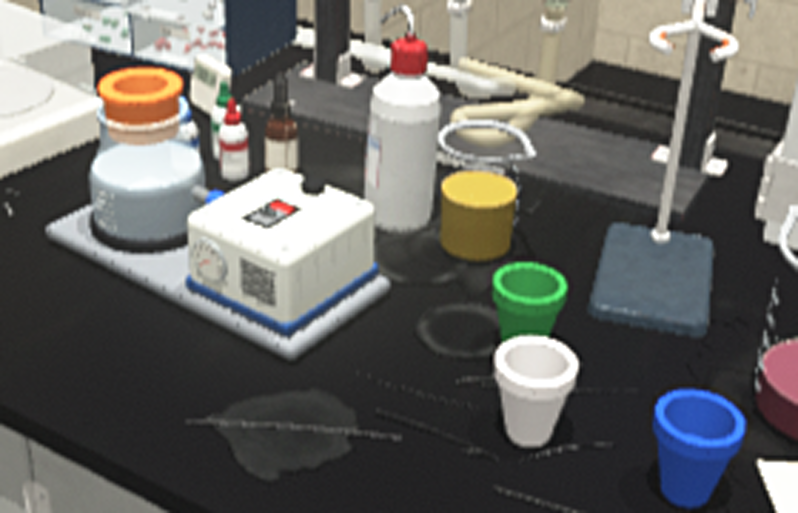

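The crop confirms it: white crucible at crop (537,390), with green behind it and blue at its right. I'll move above it, keeping the jaws across the white-green line.

```bash
python3 -m crank '[{"linear":[-0.348,0.02,-0.172],"dr":[0,0,0],"hand":1},{"linear":[-0.348,0.02,-0.172],"dr":[0,0,0],"hand":1},{"linear":[-0.348,0.02,-0.172],"dr":[0,0,0],"hand":1},{"linear":[-0.348,0.02,-0.172],"dr":[0,0,0],"hand":1},{"linear":[-0.348,0.02,-0.172],"dr":[0,0,0],"hand":1},{"linear":[-0.348,0.02,-0.172],"dr":[0,0,0],"hand":1},{"linear":[-0.348,0.02,-0.172],"dr":[0,0,0],"hand":1},{"linear":[-0.348,0.02,-0.172],"dr":[0,0,0],"hand":1},{"linear":[-0.348,0.02,-0.172],"dr":[0,0,0],"hand":1},{"linear":[-0.348,0.02,-0.172],"dr":[0,0,0],"hand":1}]'
cat > look.py <<'E'
import sys
from h import *
o=bot.get_obs();im=bot.read_camera("wrist");cv2.imwrite(f"pics/{sys.argv[1]}.png",im)
print(o["t"],o["eef_pos"].round(4),o["contact_force"].round(2),o["gripper_width"].round(3));print(Rq(o["tool_rot"]).as_matrix().round(4))
Z={"crucible_mid":.033,"neck":.135,"ridge":.0995}
for n in sys.argv[2:]:
    for d in bot.place_of("wrist",n): print(n,round(d["score"],2),np.round(d["xy"],1),atz(wray(d["xy"],o),Z[n]).round(4))
    for d in bot.search_frame("wrist",n): print(n,"ext",round(d["score"],2),np.round(d["extent"],1))
E
python3 look.py w1 crucible_mid
```

```text
t: 1.73
eef_pos: [0.5379, -0.292, 0.2113]
tool_rot: [0.163, -0.161, 0.689, -0.687]
contact_force: [-0.2, 1.5, -0.4]
gripper_width: 1.001Traceback (most recent call last):
  File "look.py", line 4, in <module>
    print(o["t"],o["eef_pos"].round(4),o["contact_force"].round(2),o["gripper_width"].round(3));print(Rq(o["tool_rot"]).as_matrix().round(4))
                                                                   ^^^^^^^^^^^^^^^^^^^^^^^^
AttributeError: 'float' object has no attribute 'round'
```

View pics/w1.png

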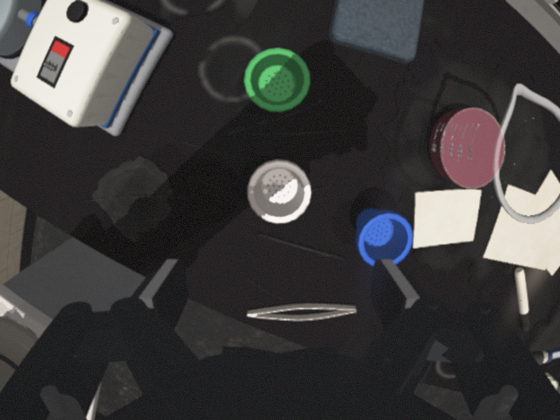

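The wrist view shows the white rim centred at about (280,191), green at (277,79), blue at (385,238) and the pump switch at (54,62).

```bash
sed -i 's/,o\["gripper_width"\].round(3)/,round(o["gripper_width"],3)/' look.py; python3 look.py w1b crucible_mid ridge
python3 - <<'E'
from h import *
o=bot.get_obs();im=cv2.imread("pics/w1b.png").astype(int)
print("rim",atz(wray([279.5,191],o),.066).round(4))
m=((im.min(2)>110)&(im.max(2)-im.min(2)<30)).astype(np.uint8)[150:235,230:330]
p=cv2.findNonZero(m);c,r=cv2.minEnclosingCircle(p);print(c[0]+230,c[1]+150,r,atz(wray([c[0]+230,c[1]+150],o),.066).round(4))
g=atz(wray([277,79],o),.066);print("green",g.round(4))
E
```

```text
1.7833 [ 0.5382 -0.2916  0.2112] [ 1.13  1.44 -0.8 ] 1.0
[[-0.8942  0.0024  0.4476]
 [-0.4476  0.0036 -0.8942]
 [-0.0037 -1.     -0.0022]]
crucible_mid 0.93 [275.4  83.3] [ 0.6313 -0.24    0.033 ]
crucible_mid 0.61 [275.7 181.5] [ 0.5441 -0.2839  0.033 ]
crucible_mid 0.58 [380.9 231.8] [ 0.5465 -0.4094  0.033 ]
crucible_mid ext 0.6 [357.2 212.9 412.9 262.3]
crucible_mid ext 0.56 [246.5 159.7 312.7 223. ]
crucible_mid ext 0.56 [244.2  50.3 313.  113.4]
ridge 0.59 [48.4 64.8] [ 0.5648 -0.0391  0.0995]
rim [ 0.5369 -0.2992  0.066 ]
279.445369720459 191.98693466186523 31.698261260986328 [ 0.5361 -0.2996  0.066 ]
green [ 0.6261 -0.2536  0.066 ]
```

```bash
python3 -m crank '[{"linear":[0.004,0.04,0.005],"dr":[0,0,0],"hand":1},{"linear":[0.004,0.08,0.005],"dr":[0,0,0],"hand":1},{"linear":[0.004,0.09,0.005],"dr":[0,0,0],"hand":1},{"linear":[0.004,0.09,0.005],"dr":[0,0,0],"hand":1},{"linear":[0.004,0.09,0.005],"dr":[0,0,0],"hand":1}]'; python3 look.py w2;  python3 - <<'E'
from h import *
o=bot.get_obs();im=cv2.imread("pics/w2.png").astype(int)
print(Rq(o["tool_rot"]).as_matrix().T@(np.array([.537,-.298,.04])-o["eef_pos"]))
E
```

```text
t: 2.45
eef_pos: [0.5317, -0.3067, 0.122]
tool_rot: [-0.159, 0.159, -0.689, 0.689]
contact_force: [0.3, 0.3, 1.5]
gripper_width: 1.001
2.45 [ 0.5317 -0.3067  0.122 ] [0.32 0.32 1.54] 1.001
[[-8.994e-01 -2.000e-04  4.371e-01]
 [-4.371e-01 -1.000e-04 -8.994e-01]
 [ 3.000e-04 -1.000e+00 -0.000e+00]]
[-0.00758124  0.08317163 -0.00632654]
```

View pics/w2.png

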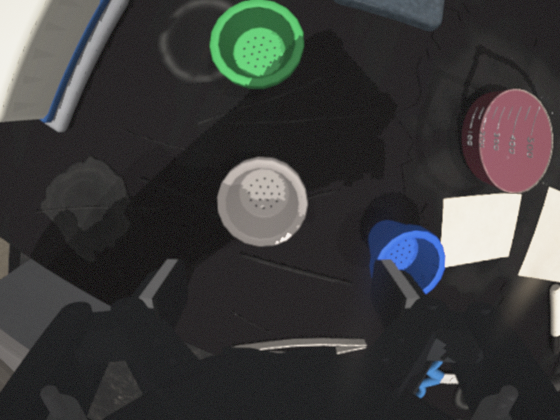

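The rim is now at about (262,201) px, with the fingertips at (165,270) and (390,270), clear of green and blue.

Run:
```python
from h import *
o=bot.get_obs();X=atz(wray([262.5,201],o),.066);print(X)
X[2]=.04;print(Rq(o["tool_rot"]).as_matrix().T@(X-o["eef_pos"]))
```

```text
[ 0.54470009 -0.2888515   0.066     ]
[-0.01850752  0.08317801 -0.01118481]
```

```bash
python3 -m crank '[{"linear":[-0.0185,0.015,-0.011],"dr":[0,0,0],"hand":0.8},{"linear":[-0.0185,0.03,-0.011],"dr":[0,0,0],"hand":0.8},{"linear":[-0.0185,0.03,-0.011],"dr":[0,0,0],"hand":0.8},{"linear":[-0.0185,0.03,-0.011],"dr":[0,0,0],"hand":0.8}]'; python3 look.py w3;  python3 - <<'E'
from h import *
o=bot.get_obs();im=cv2.imread("pics/w3.png").astype(int)
m=((im.min(2)>90)&(im.max(2)-im.min(2)<40)).astype(np.uint8)
m[:100]=0;m[300:]=0;m[:,:180]=0;m[:,380:]=0
n,l,s,c=cv2.connectedComponentsWithStats(m);k=1+s[1:,4].argmax();print(s[k])
q=np.argwhere(l==k)[:,::-1].astype(np.int32);h=cv2.convexHull(q.reshape(-1,1,2));e=cv2.fitEllipse(h);print(e)
X=atz(wray(e[0],o),.066);print(X);X[2]=.04;print(Rq(o["tool_rot"]).as_matrix().T@(X-o["eef_pos"]))
E
```

```text
t: 2.83
eef_pos: [0.5443, -0.2884, 0.0929]
tool_rot: [-0.159, 0.159, -0.689, 0.689]
contact_force: [0.4, 0.3, -0.4]
gripper_width: 0.899
2.8333 [ 0.5443 -0.2884  0.0929] [ 0.45  0.34 -0.44] 0.899
[[-8.988e-01  1.300e-03  4.384e-01]
 [-4.384e-01 -1.000e-03 -8.988e-01]
 [-7.000e-04 -1.000e+00  1.500e-03]]
[ 228  196  102  100 7926]
((278.92352294921875, 245.4499053955078), (99.60494232177734, 101.5477066040039), 100.6041259765625)
[ 0.54453603 -0.28815139  0.066     ]
[-0.00040704  0.05326128 -0.00083135]
```

View pics/w3.png

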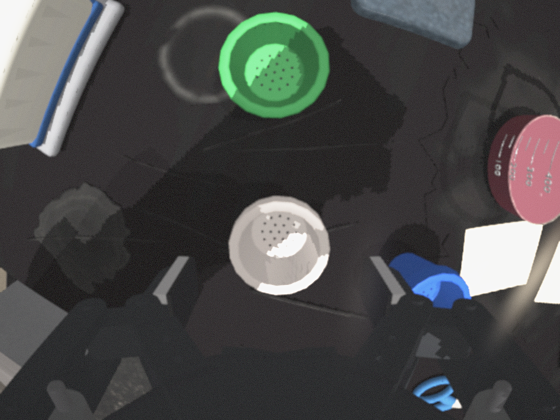

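The crucible is centred between the tips: its centre is at (279,245), the tips at (185,262) and (375,262). I'll descend and grip.

```bash
python3 -m crank '[{"linear":[0,0.02,-0.001],"dr":[0,0,0],"hand":0.8},{"linear":[0,0.04,-0.001],"dr":[0,0,0],"hand":0.8},{"linear":[0,0.053,-0.001],"dr":[0,0,0],"hand":0.8},{"linear":[0,0.053,-0.001],"dr":[0,0,0],"hand":0.8},{"linear":[0,0.053,-0.001],"dr":[0,0,0],"hand":0},{"linear":[0,0.053,-0.001],"dr":[0,0,0],"hand":0},{"linear":[0,0.053,-0.001],"dr":[0,0,0],"hand":0},{"linear":[0,0.053,-0.001],"dr":[0,0,0],"hand":0},{"linear":[0,0.053,-0.001],"dr":[0,0,0],"hand":0}]' 30; python3 -m crank '[{"linear":[0,-0.01,0],"dr":[0,0,0],"hand":0},{"linear":[0,-0.04,0],"dr":[0,0,0],"hand":0},{"linear":[0,-0.08,0],"dr":[0,0,0],"hand":0},{"linear":[0,-0.12,0],"dr":[0,0,0],"hand":0},{"linear":[0,-0.16,0],"dr":[0,0,0],"hand":0},{"linear":[0,-0.2,0],"dr":[0,0,0],"hand":0},{"linear":[0,-0.2,0],"dr":[0,0,0],"hand":0},{"linear":[0,-0.2,0],"dr":[0,0,0],"hand":0}]'; python3 look.py w4
python3 - <<'E'
from h import *
im=bot.read_camera("scene");cv2.imwrite("pics/s4.png",im)
for n in ["neck","ridge","unit"]: print(n,[(d["xy"],d["score"]) for d in bot.place_of("scene",n)])
a=cv2.imread("pics/w4.png");cv2.imwrite("pics/s4c.png",np.vstack([cv2.resize(im[100:310,150:450],(600,420)),cv2.resize(a,(240,180)).repeat(1,0) if 0 else np.hstack([cv2.resize(a,(240,180)),np.zeros((180,360,3),np.uint8)])]))
E
```

```text
t: 3.63
eef_pos: [0.5442, -0.2876, 0.0398]
tool_rot: [-0.16, 0.158, -0.688, 0.69]
contact_force: [-1.5, -0.1, 6.1]
gripper_width: 0.66
t: 4.3
eef_pos: [0.5447, -0.2875, 0.2421]
tool_rot: [-0.161, 0.157, -0.688, 0.69]
contact_force: [-0.4, 0.4, -1.6]
gripper_width: 0.657
4.3 [ 0.5447 -0.2875  0.2421] [-0.39  0.35 -1.57] 0.657
[[-0.8988  0.0059  0.4383]
 [-0.4383 -0.0025 -0.8988]
 [-0.0042 -1.      0.0049]]
neck [([198.0, 178.2], 0.95)]
ridge [([244.6, 209.2], 0.51)]
unit [([223.3, 232.5], 0.72), ([123.2, 236.0], 0.33)]
```

View pics/s4c.png

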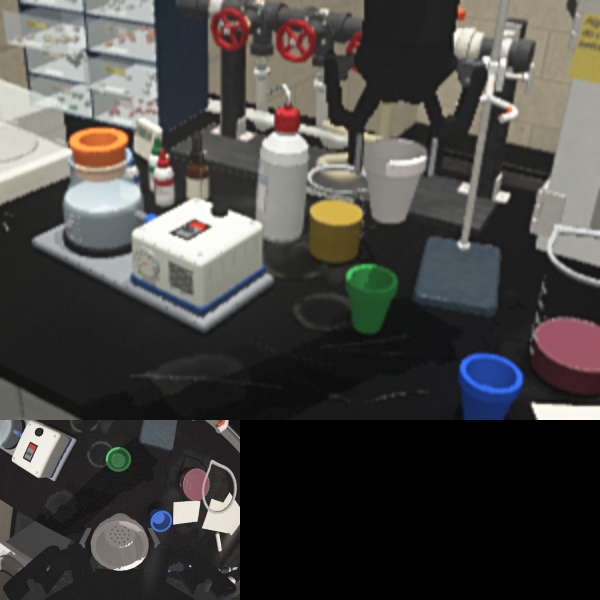

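The crucible is held upright and lifted. Cone at roughly (99,147) in the crop. Next I move it to short of the neck, where the wrist camera can see the cone.

```bash
python3 -m crank '[{"linear":[-0.014,-0.018,-0.035],"dr":[0,0,0],"hand":0},{"linear":[-0.028,-0.018,-0.07],"dr":[0,0,0],"hand":0},{"linear":[-0.042,-0.018,-0.105],"dr":[0,0,0],"hand":0},{"linear":[-0.056,-0.018,-0.14],"dr":[0,0,0],"hand":0},{"linear":[-0.07,-0.018,-0.175],"dr":[0,0,0],"hand":0},{"linear":[-0.084,-0.018,-0.21],"dr":[0,0,0],"hand":0},{"linear":[-0.098,-0.018,-0.245],"dr":[0,0,0],"hand":0},{"linear":[-0.112,-0.018,-0.28],"dr":[0,0,0],"hand":0},{"linear":[-0.126,-0.018,-0.315],"dr":[0,0,0],"hand":0},{"linear":[-0.139,-0.018,-0.347],"dr":[0,0,0],"hand":0}]'; python3 -m crank '[{"linear":[0,0,0],"dr":[0,0,0],"hand":0},{"linear":[0,0,0],"dr":[0,0,0],"hand":0},{"linear":[0,0,0],"dr":[0,0,0],"hand":0},{"linear":[0,0,0],"dr":[0,0,0],"hand":0}]'; python3 look.py w5 neck ridge
```

```text
t: 5.38
eef_pos: [0.5149, 0.0881, 0.2553]
tool_rot: [0.159, -0.16, 0.689, -0.689]
contact_force: [0.2, -0.4, -1.6]
gripper_width: 0.658
t: 5.72
eef_pos: [0.516, 0.0842, 0.2556]
tool_rot: [-0.158, 0.159, -0.689, 0.689]
contact_force: [-0.4, 0.0, -1.2]
gripper_width: 0.657
5.7167 [0.516  0.0842 0.2556] [-0.36  0.05 -1.18] 0.657
[[-8.997e-01 -1.300e-03  4.364e-01]
 [-4.364e-01 -9.000e-04 -8.997e-01]
 [ 1.600e-03 -1.000e+00  2.000e-04]]
neck 0.92 [279.9  94.8] [0.5965 0.1232 0.135 ]
neck ext 0.91 [201.7  27.9 474.8 254.9]
ridge 0.75 [411.8 205.4] [ 0.5643 -0.0401  0.0995]
ridge ext 0.84 [395.  189.6 417.3 216.8]
```

View pics/w5.png

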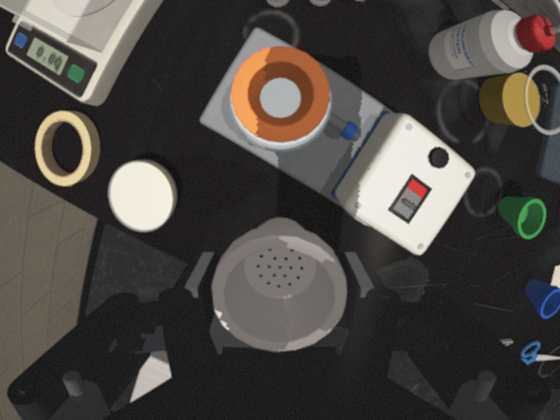

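The wrist view shows the cone's top ring at (231–330, 46–142), centred near (280,94). The crucible is held at (279,288) and the switch is at (410,198).

Run:
```python
from h import *
o=bot.get_obs();im=cv2.imread("pics/w5.png");hsv=cv2.cvtColor(im,cv2.COLOR_BGR2HSV)
m=cv2.inRange(hsv,(4,120,60),(20,255,255));m[170:]=0;m[:,:200]=0;m[:,360:]=0
n,l,s,c=cv2.connectedComponentsWithStats(m);k=1+s[1:,4].argmax();print(s[k])
q=np.argwhere(l==k)[:,::-1].astype(np.int32);e=cv2.fitEllipse(cv2.convexHull(q.reshape(-1,1,2)));print(e)
for z in(.15,.158,.166):
    w=[atz(wray(p,o),z) for p in([e[0][0]-e[1][0]/2,e[0][1]],[e[0][0]+e[1][0]/2,e[0][1]])]
    print(z,atz(wray(e[0],o),z).round(4),np.linalg.norm(w[0]-w[1]))
for p,z in(((279,288),.2816),((281,267),.2496)): print("cruc",atz(wray(p,o),z).round(4))
# wall of cup held: region
for p in[(257,29),(201,120),(342,195),(420,255),(475,180),(391,113)]: print(p,atz(wray(p,o),.092 if p[0]>385 else .01).round(4))
```

```text
[ 231   47   99   95 5939]
((280.1756286621094, 93.26981353759766), (95.26944732666016, 98.36835479736328), 81.74889373779297)
0.15 [0.597 0.124 0.15 ] 0.0719228978028947
0.158 [0.5964 0.1237 0.158 ] 0.06960503407988271
0.166 [0.5957 0.1235 0.166 ] 0.06728717035687068
cruc [0.5184 0.087  0.2816]
cruc [0.5136 0.0834 0.2496]
(257, 29) [0.6678 0.1881 0.01  ]
(201, 120) [0.5394 0.2009 0.01  ]
(342, 195) [0.5308 0.0057 0.01  ]
(420, 255) [ 0.5215 -0.084   0.092 ]
(475, 180) [ 0.6239 -0.0994  0.092 ]
(391, 113) [0.6348 0.0231 0.092 ]
```

Run:
```python
from h import *
o=bot.get_obs();R=Rq(o["tool_rot"]).as_matrix();p=bot.camera_params("wrist");H=np.array(p["hand_eye"]);K=np.array(p["K"])
def wp(P): # tool coords
    c=(np.asarray(P)-H[:3,3])@H[:3,:3];return cv2.fisheye.projectPoints(c.reshape(-1,1,3),np.zeros(3),np.zeros(3),K,np.zeros(4))[0].reshape(-1,2)
a=np.linspace(0,2*np.pi,90)
for tilt in(-10,0,10):
  for up in(0,.005):
    T=Ro.from_euler('z',tilt,degrees=True).as_matrix()  # tool y down; about jaw axis
    out=[]
    for r,y in((.029,-.026),(.029,-.013),(.0255,-.008),(.016,.04),(.012,.006)):
        P=np.c_[r*np.cos(a),np.full(90,y)+.02,r*np.sin(a)]@T.T-[0,.02,0]-[0,up,0]
        u=wp(P);out.append((u.min(0).round(),u.max(0).round()))
    print(tilt,up,[np.r_[x].astype(int).tolist() for x in out])
```

```text
-10 0 [[211, 223, 351, 353], [217, 218, 345, 339], [226, 225, 335, 328], [254, 229, 307, 280], [257, 247, 304, 293]]
-10 0.005 [[209, 227, 353, 360], [215, 222, 347, 346], [224, 228, 337, 334], [253, 232, 307, 284], [256, 251, 305, 298]]
0 0 [[211, 228, 351, 348], [216, 218, 345, 332], [226, 222, 336, 320], [253, 212, 307, 262], [257, 240, 304, 283]]
0 0.005 [[209, 233, 353, 355], [214, 222, 347, 338], [224, 226, 337, 326], [253, 215, 308, 266], [256, 244, 305, 288]]
10 0 [[211, 236, 351, 342], [216, 220, 345, 323], [225, 222, 336, 311], [253, 197, 308, 245], [256, 233, 305, 274]]
10 0.005 [[209, 241, 353, 349], [214, 224, 348, 329], [223, 226, 338, 317], [252, 199, 308, 248], [256, 237, 306, 278]]
```

The held crucible is upright: the model outlines match at tilt 0. The cone axis is about (0.5966, 0.1239), with its top at about 0.154. I'll move over and go down partway.

```bash
python3 -m crank '[{"linear":[-0.03,0,0],"dr":[0,0,0],"hand":0},{"linear":[-0.06,0,0],"dr":[0,0,0],"hand":0},{"linear":[-0.09,0,0],"dr":[0,0,0],"hand":0},{"linear":[-0.09,0,0],"dr":[0,0,0],"hand":0},{"linear":[-0.09,0,0],"dr":[0,0,0],"hand":0},{"linear":[-0.09,0.02,0],"dr":[0,0,0],"hand":0},{"linear":[-0.09,0.04,0],"dr":[0,0,0],"hand":0},{"linear":[-0.09,0.06,0],"dr":[0,0,0],"hand":0},{"linear":[-0.09,0.06,0],"dr":[0,0,0],"hand":0},{"linear":[-0.09,0.06,0],"dr":[0,0,0],"hand":0}]'; python3 look.py w6
python3 - <<'E'
from h import *
o=bot.get_obs();im=bot.read_camera("scene");cv2.imwrite("pics/s6.png",im);im2=bot.read_camera("side")
cv2.imwrite("pics/s6c.png",np.hstack([cv2.resize(im[100:260,120:280],(400,400),interpolation=cv2.INTER_CUBIC),cv2.resize(cv2.imread("pics/w6.png"),(400,300)).copy() if 0 else cv2.copyMakeBorder(cv2.resize(cv2.imread("pics/w6.png"),(400,300)),0,100,0,0,cv2.BORDER_CONSTANT)]))
E
```

```text
t: 6.8
eef_pos: [0.5957, 0.1243, 0.1958]
tool_rot: [-0.158, 0.16, -0.689, 0.689]
contact_force: [0.6, 0.1, -0.1]
gripper_width: 0.659
6.8 [0.5957 0.1243 0.1958] [ 0.64  0.12 -0.15] 0.659
[[-8.991e-01 -2.400e-03  4.378e-01]
 [-4.378e-01 -1.000e-03 -8.991e-01]
 [ 2.700e-03 -1.000e+00 -1.000e-04]]
```

View pics/s6c.png

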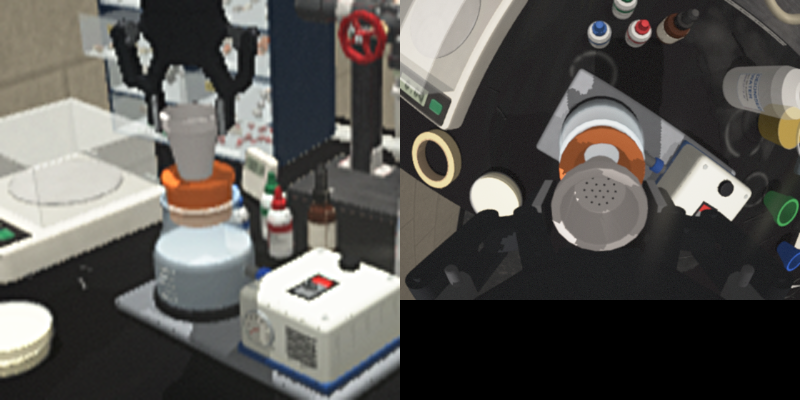

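The crucible hangs above the cone, possibly 2–3 mm left of centre in the scene view. I'll check that numerically.

Run:
```python
from h import *
im=cv2.imread("pics/s6.png");hsv=cv2.cvtColor(im,cv2.COLOR_BGR2HSV)
m=cv2.inRange(hsv,(4,120,60),(20,255,255))
for r in range(166,186,2):
    x=np.flatnonzero(m[r,150:240]);print(r,x.min()+150 if len(x) else 0,x.max()+150 if len(x) else 0,end='; ')
print()
g=im[140:172,175:220].astype(int)
for r in range(140,172,3):
    print(r,im[r,180:215].max(1).tolist())
for z in(.154,.19,.22): print(z,proj("scene",np.array([.5966,.1239,z])),proj("scene",np.array([.5957,.1243,z])))
```

```text
166 188 212; 168 185 213; 170 184 213; 172 184 213; 174 186 231; 176 187 211; 178 187 211; 180 187 210; 182 190 206; 184 0 0; 
140 [66, 124, 79, 28, 15, 34, 145, 167, 171, 181, 189, 197, 186, 178, 172, 145, 137, 108, 110, 159, 190, 194, 203, 204, 207, 207, 78, 89, 98, 53, 31, 31, 24, 53, 184]
143 [40, 136, 125, 34, 22, 77, 113, 139, 138, 138, 140, 142, 142, 145, 146, 147, 148, 148, 148, 147, 145, 146, 143, 141, 140, 137, 70, 105, 111, 62, 32, 32, 24, 54, 209]
146 [28, 106, 128, 83, 255, 255, 254, 184, 131, 133, 138, 142, 143, 144, 145, 145, 148, 146, 146, 149, 149, 145, 141, 139, 167, 163, 84, 85, 110, 83, 37, 31, 24, 46, 181]
149 [40, 77, 129, 75, 88, 167, 175, 142, 140, 144, 145, 146, 150, 155, 157, 158, 159, 155, 151, 147, 150, 151, 151, 150, 150, 149, 106, 65, 108, 103, 39, 28, 23, 47, 141]
152 [214, 219, 118, 81, 44, 130, 152, 163, 145, 144, 145, 145, 147, 147, 148, 147, 149, 149, 150, 150, 151, 150, 145, 139, 138, 132, 126, 61, 105, 101, 73, 134, 175, 175, 174]
155 [163, 168, 175, 182, 194, 194, 194, 126, 134, 138, 140, 140, 140, 141, 142, 140, 140, 142, 142, 142, 140, 140, 136
[... 411 characters left out ...]
4 [156, 160, 152, 49, 29, 33, 35, 32, 31, 48, 136, 141, 140, 143, 142, 144, 144, 141, 142, 143, 140, 140, 136, 134, 131, 139, 160, 119, 65, 52, 35, 37, 53, 63, 69]
167 [158, 160, 154, 46, 28, 66, 130, 133, 135, 141, 140, 134, 139, 142, 143, 144, 144, 145, 143, 143, 141, 140, 136, 133, 126, 144, 157, 167, 185, 196, 197, 198, 170, 92, 38]
170 [185, 187, 165, 55, 149, 255, 255, 255, 255, 207, 133, 127, 136, 141, 142, 143, 144, 144, 142, 142, 139, 137, 136, 139, 140, 149, 144, 140, 138, 136, 137, 138, 144, 167, 55]
0.154 [198.14727298 170.6907374 ] [197.78149083 170.77199526]
0.19 [197.03822315 157.13311426] [196.66544493 157.20926451]
0.22 [196.08365472 145.46395518] [195.70483997 145.53552742]
```

Aligned within about 1 mm. I'll lower it while watching the force.

```bash
python3 -m crank '[{"linear":[0,0.01,0],"dr":[0,0,0],"hand":0},{"linear":[0,0.02,0],"dr":[0,0,0],"hand":0},{"linear":[0,0.026,0],"dr":[0,0,0],"hand":0},{"linear":[0,0.028,0],"dr":[0,0,0],"hand":0},{"linear":[0,0.028,0],"dr":[0,0,0],"hand":0},{"linear":[0,0.028,0],"dr":[0,0,0],"hand":0}]'; for i in 1; do python3 -m crank '[{"linear":[0,0.003,0],"dr":[0,0,0],"hand":0},{"linear":[0,0.005,0],"dr":[0,0,0],"hand":0},{"linear":[0,0.005,0],"dr":[0,0,0],"hand":0},{"linear":[0,0.005,0],"dr":[0,0,0],"hand":0}]' ; done
```

```text
t: 7.45
eef_pos: [0.597, 0.1251, 0.168]
tool_rot: [-0.159, 0.159, -0.689, 0.689]
contact_force: [-0.2, -0.7, -2.1]
gripper_width: 0.662
t: 7.78
eef_pos: [0.5975, 0.1249, 0.1634]
tool_rot: [-0.159, 0.159, -0.689, 0.689]
contact_force: [3.4, -2.4, -0.4]
gripper_width: 0.655
```

```bash
python3 -m crank '[{"linear":[-0.001,0,0.002],"dr":[0,0,0],"hand":0},{"linear":[-0.001,0,0.002],"dr":[0,0,0],"hand":0},{"linear":[-0.001,0.002,0.002],"dr":[0,0,0],"hand":0},{"linear":[-0.001,0.002,0.002],"dr":[0,0,0],"hand":0},{"linear":[-0.001,0.002,0.002],"dr":[0,0,0],"hand":0}]'; python3 -m crank '[{"linear":[0,0.001,0],"dr":[0,0,0],"hand":0},{"linear":[0,0.002,0],"dr":[0,0,0],"hand":0},{"linear":[0,0.002,0],"dr":[0,0,0],"hand":0},{"linear":[0,0.002,0],"dr":[0,0,0],"hand":0}]'
```

```text
t: 8.2
eef_pos: [0.5983, 0.1243, 0.1609]
tool_rot: [0.159, -0.16, 0.689, -0.689]
contact_force: [0.6, 0.0, -0.5]
gripper_width: 0.661
t: 8.53
eef_pos: [0.5986, 0.1241, 0.1591]
tool_rot: [0.159, -0.159, 0.689, -0.689]
contact_force: [-0.9, -0.6, -0.5]
gripper_width: 0.663
```

```bash
python3 -m crank '[{"linear":[0,0.001,0],"dr":[0,0,0],"hand":0},{"linear":[0,0.002,0],"dr":[0,0,0],"hand":0},{"linear":[0,0.002,0],"dr":[0,0,0],"hand":0},{"linear":[0,0.002,0],"dr":[0,0,0],"hand":0}]'; python3 -m crank '[{"linear":[0,0.001,0],"dr":[0,0,0],"hand":0},{"linear":[0,0.0015,0],"dr":[0,0,0],"hand":0},{"linear":[0,0.0015,0],"dr":[0,0,0],"hand":0},{"linear":[0,0.0015,0],"dr":[0,0,0],"hand":0}]'
```

```text
t: 8.87
eef_pos: [0.5988, 0.1239, 0.1572]
tool_rot: [-0.159, 0.159, -0.689, 0.689]
contact_force: [-0.8, -0.2, -1.3]
gripper_width: 0.655
t: 9.2
eef_pos: [0.5988, 0.1239, 0.1559]
tool_rot: [-0.159, 0.159, -0.689, 0.689]
contact_force: [-0.5, -1.0, 1.3]
gripper_width: 0.656
```

```bash
cat > f.py <<'E'
from h import *
F=[]
for i in range(6): bot.read_camera("side");F.append(bot.get_obs()["contact_force"])
o=bot.get_obs();print(o["t"],np.mean(F,0).round(2),np.std(F,0).round(2),o["eef_pos"].round(4),o["gripper_width"])
E
python3 f.py
```

```text
9.5 [-0.68 -1.17  1.75] [0.35 0.63 0.38] [0.5988 0.1239 0.1559] 0.6564723744701141
```

It is seated, with a reaction of about 2–3 N. I'll release it and rise.

```bash
python3 -m crank '[{"linear":[0,0,0],"dr":[0,0,0],"hand":0.45},{"linear":[0,0,0],"dr":[0,0,0],"hand":0.55},{"linear":[0,0,0],"dr":[0,0,0],"hand":0.7},{"linear":[0,0,0],"dr":[0,0,0],"hand":0.7},{"linear":[0,-0.02,0],"dr":[0,0,0],"hand":0.7},{"linear":[0,-0.04,0],"dr":[0,0,0],"hand":0.7},{"linear":[0,-0.08,0],"dr":[0,0,0],"hand":0.7},{"linear":[0,-0.1,0],"dr":[0,0,0],"hand":-0.06},{"linear":[0,-0.1,0],"dr":[0,0,0],"hand":-0.06},{"linear":[0,-0.1,0],"dr":[0,0,0],"hand":-0.06}]'; python3 -m crank '[{"linear":[0,0,0],"dr":[0,0,0],"hand":-0.06},{"linear":[0,0,0],"dr":[0,0,0],"hand":-0.06}]'; python3 look.py w7 ridge
python3 - <<'E'
from h import *
im=bot.read_camera("scene");cv2.imwrite("pics/s7.png",im)
a=np.array(proj("scene",np.array([.598,.124,.18])));print(a)
cv2.imwrite("pics/s7c.png",np.hstack([cv2.resize(im[120:240,140:260],(400,400),interpolation=cv2.INTER_CUBIC),cv2.copyMakeBorder(cv2.resize(cv2.imread("pics/w7.png"),(400,300)),0,100,0,0,cv2.BORDER_CONSTANT)]))
E
```

```text
t: 10.33
eef_pos: [0.5994, 0.1244, 0.2572]
tool_rot: [0.16, -0.158, 0.689, -0.689]
contact_force: [-0.1, 0.7, -0.1]
gripper_width: 0.472
t: 10.5
eef_pos: [0.5979, 0.1237, 0.2542]
tool_rot: [-0.158, 0.16, -0.689, 0.689]
contact_force: [0.6, -0.6, 0.3]
gripper_width: 0.473
10.5 [0.5979 0.1237 0.2542] [ 0.56 -0.6   0.25] 0.473
[[-8.988e-01 -2.600e-03  4.384e-01]
 [-4.384e-01 -7.000e-04 -8.988e-01]
 [ 2.700e-03 -1.000e+00 -5.000e-04]]
ridge 0.91 [402.3 284.2] [ 0.5671 -0.0403  0.0995]
ridge ext 0.78 [384.2 269.9 409.1 295.2]
[197.70643267 160.76387321]
```

View pics/s7c.png

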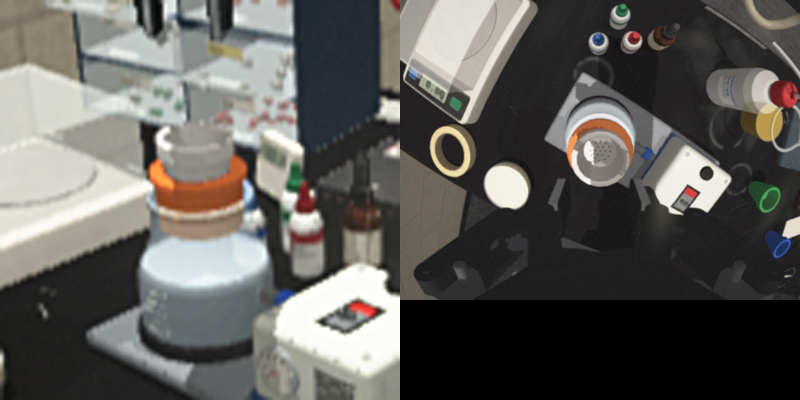

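The crucible stands in the cone and is released. Rim centre at about (280,221) in the wrist pixels. Next I centre the half-open fingertips (40 mm) over the rim.

Run:
```python
from h import *
o=bot.get_obs();im=cv2.imread("pics/w7.png");g=im.astype(int)
m=((g.min(2)>60)&(g.max(2)-g.min(2)<35)).astype(np.uint8);m[:170]=0;m[285:]=0;m[:,:215]=0;m[:,340:]=0
n,l,s,c=cv2.connectedComponentsWithStats(m);k=1+s[1:,4].argmax();print(s[k])
q=np.argwhere(l==k)[:,::-1].astype(np.int32);e=cv2.fitEllipse(cv2.convexHull(q.reshape(-1,1,2)));print(e)
for z in(.178,.184):
    X=atz(wray(e[0],o),z);w=np.linalg.norm(atz(wray(np.add(e[0],[e[1][1]/2,0]),o),z)-X)*2
    print(X.round(4),w,(Rq(o["tool_rot"]).as_matrix().T@(X-o["eef_pos"])).round(4))
```

```text
[ 240  170  100  115 7189]
((332.77691650390625, 226.33531188964844), (114.26046752929688, 187.85765075683594), 95.57183837890625)
[0.6102 0.0876 0.178 ] 0.14871002447869047 [0.0051 0.0768 0.0379]
[0.6116 0.0895 0.184 ] 0.1446305867667548 [0.0031 0.0708 0.0368]
```

Run:
```python
from h import *
o=bot.get_obs();im=cv2.imread("pics/w7.png");g=cv2.GaussianBlur(cv2.cvtColor(im,cv2.COLOR_BGR2GRAY),(3,3),0)[150:290,210:350]
for acc in(25,):
    c=cv2.HoughCircles(g,cv2.HOUGH_GRADIENT,1,4,param1=100,param2=acc,minRadius=28,maxRadius=56)
    for x,y,r in c[0][:6]:
        X=atz(wray([x+210,y+150],o),.183);w=2*np.linalg.norm(atz(wray([x+210+r,y+150],o),.183)-X)
        print(x+210,y+150,r,X.round(4),w.round(4),(Rq(o["tool_rot"]).as_matrix().T@(X-o["eef_pos"])).round(4))
```

```text
278.5 212.5 47.7 [0.6038 0.1277 0.183 ] 0.0658 [-0.0067  0.0718 -0.001 ]
280.5 204.5 46.3 [0.6095 0.129  0.183 ] 0.0634 [-0.0124  0.0718  0.0003]
279.5 222.5 39.5 [0.5976 0.124  0.183 ] 0.0549 [ 0.0005  0.0718 -0.0003]
279.5 192.5 48.7 [0.6167 0.1333 0.183 ] 0.0661 [-0.0208  0.0718 -0.0003]
286.5 208.5 54.3 [0.6088 0.1241 0.183 ] 0.0751 [-0.0096  0.0718  0.0044]
281.5 208.5 43.0 [0.6073 0.1271 0.183 ] 0.0591 [-0.0096  0.0718  0.001 ]
```

The rim fit (279.5,222.5) sits directly under the TCP. I'll descend with the tips half open.

```bash
python3 -m crank '[{"linear":[0,0.02,0],"dr":[0,0,0],"hand":-0.06},{"linear":[0,0.04,0],"dr":[0,0,0],"hand":-0.06},{"linear":[0,0.055,0],"dr":[0,0,0],"hand":-0.06},{"linear":[0,0.062,0],"dr":[0,0,0],"hand":-0.06},{"linear":[0,0.062,0],"dr":[0,0,0],"hand":-0.06},{"linear":[0,0.062,0],"dr":[0,0,0],"hand":-0.06}]'; python3 f.py; python3 -m crank '[{"linear":[0,0.002,0],"dr":[0,0,0],"hand":-0.06},{"linear":[0,0.004,0],"dr":[0,0,0],"hand":-0.06},{"linear":[0,0.005,0],"dr":[0,0,0],"hand":-0.06},{"linear":[0,0.005,0],"dr":[0,0,0],"hand":-0.06}]';  python3 -m crank '[{"linear":[0,0.001,0],"dr":[0,0,0],"hand":-0.06},{"linear":[0,0.002,0],"dr":[0,0,0],"hand":-0.06},{"linear":[0,0.003,0],"dr":[0,0,0],"hand":-0.06},{"linear":[0,0.003,0],"dr":[0,0,0],"hand":-0.06}]'
```

```text
t: 11.2
eef_pos: [0.5988, 0.1241, 0.1939]
tool_rot: [0.159, -0.159, 0.689, -0.689]
contact_force: [0.6, -0.0, 0.3]
gripper_width: 0.471
11.5 [ 0.03  0.37 -0.12] [0.27 0.45 0.22] [0.5992 0.1241 0.1946] 0.4720003975151261
t: 11.83
eef_pos: [0.5985, 0.1239, 0.1884]
tool_rot: [-0.159, 0.159, -0.689, 0.689]
contact_force: [0.0, -0.3, -0.0]
gripper_width: 0.469
t: 12.17
eef_pos: [0.5986, 0.1239, 0.1855]
tool_rot: [-0.159, 0.159, -0.689, 0.689]
contact_force: [-0.5, 1.1, 0.0]
gripper_width: 0.471
```

```bash
for i in 1; do python3 -m crank '[{"linear":[0,0.001,0],"dr":[0,0,0],"hand":-0.06},{"linear":[0,0.002,0],"dr":[0,0,0],"hand":-0.06},{"linear":[0,0.002,0],"dr":[0,0,0],"hand":-0.06}]'; python3 -m crank '[{"linear":[0,0.001,0],"dr":[0,0,0],"hand":-0.06},{"linear":[0,0.002,0],"dr":[0,0,0],"hand":-0.06},{"linear":[0,0.002,0],"dr":[0,0,0],"hand":-0.06}]'; python3 -m crank '[{"linear":[0,0.001,0],"dr":[0,0,0],"hand":-0.06},{"linear":[0,0.001,0],"dr":[0,0,0],"hand":-0.06},{"linear":[0,0.001,0],"dr":[0,0,0],"hand":-0.06}]'; done | grep -E "eef|force"
```

```text
eef_pos: [0.5986, 0.124, 0.1836]
contact_force: [0.1, -0.5, 0.6]
eef_pos: [0.5986, 0.124, 0.1815]
contact_force: [-0.5, 0.2, 0.3]
eef_pos: [0.5987, 0.124, 0.1807]
contact_force: [1.1, -0.3, -0.2]
```

```bash
for i in 1; do python3 -m crank '[{"linear":[0,0.001,0],"dr":[0,0,0],"hand":-0.06},{"linear":[0,0.0015,0],"dr":[0,0,0],"hand":-0.06},{"linear":[0,0.0015,0],"dr":[0,0,0],"hand":-0.06}]'; python3 -m crank '[{"linear":[0,0.001,0],"dr":[0,0,0],"hand":-0.06},{"linear":[0,0.0015,0],"dr":[0,0,0],"hand":-0.06},{"linear":[0,0.0015,0],"dr":[0,0,0],"hand":-0.06}]'; python3 f.py; done | grep -E "eef|force|\["
```

```text
eef_pos: [0.5989, 0.1241, 0.1795]
tool_rot: [-0.159, 0.159, -0.689, 0.689]
contact_force: [0.3, -0.4, 0.4]
eef_pos: [0.599, 0.1241, 0.1782]
tool_rot: [0.159, -0.159, 0.689, -0.689]
contact_force: [-0.7, 0.4, 4.1]
13.7167 [-0.74 -0.04  5.26] [0.37 0.42 0.57] [0.599  0.1241 0.1782] 0.47265618532190895
```

About 5.3 N within 1.3 mm. One small further step should confirm it's the firm stop (2.5 N/mm).

```bash
python3 -m crank '[{"linear":[0,0.0006,0],"dr":[0,0,0],"hand":-0.06},{"linear":[0,0.0006,0],"dr":[0,0,0],"hand":-0.06},{"linear":[0,0.0006,0],"dr":[0,0,0],"hand":-0.06}]' | grep -E "eef|force"; python3 f.py; python3 -c "
from h import *
o=bot.get_obs();print(o['torque'])"
```

```text
eef_pos: [0.599, 0.1241, 0.1777]
contact_force: [-1.0, -0.4, 5.6]
14.2667 [-0.66  0.03  5.67] [0.42 0.42 0.7 ] [0.599  0.1242 0.1776] 0.4707592503237232
[-0.07259825  0.21136452 -0.04564165]
```

```bash
python3 -m crank '[{"linear":[0,0.0007,0],"dr":[0,0,0],"hand":-0.06},{"linear":[0,0.0007,0],"dr":[0,0,0],"hand":-0.06},{"linear":[0,0.0007,0],"dr":[0,0,0],"hand":-0.06}]' | grep -E "eef|force"; python3 f.py
```

```text
eef_pos: [0.5991, 0.1242, 0.1771]
contact_force: [-2.2, 0.5, 5.5]
14.8167 [-0.81 -0.03  6.47] [0.27 0.21 0.36] [0.5991 0.1242 0.1771] 0.47119002753360956
```

Firm: 6.5 N and rising with each step, so it's snug. I'll rise, then go over to the pump with the fingers shut and turn so the push is along the unit's x.

```bash
python3 -m crank '[{"linear":[0,-0.01,0],"dr":[0,0,0],"hand":-0.06},{"linear":[0,-0.04,0],"dr":[0,0,0],"hand":-0.06},{"linear":[0,-0.08,0],"dr":[0,0,0],"hand":-0.06},{"linear":[0,-0.08,0],"dr":[0,0,0],"hand":-0.06},{"linear":[0,-0.08,0],"dr":[0,0,0],"hand":-0.06}]' | grep -E "eef|force"; python3 look.py w8; python3 -m crank '[{"linear":[0.026,0,0.023],"dr":[0,6,0],"hand":-1},{"linear":[0.052,0,0.046],"dr":[0,12,0],"hand":-1},{"linear":[0.078,0.01,0.069],"dr":[0,18,0],"hand":-1},{"linear":[0.104,0.03,0.092],"dr":[0,24,0],"hand":-1},{"linear":[0.13,0.05,0.1144],"dr":[0,30,0],"hand":-1},{"linear":[0.13,0.06,0.1144],"dr":[0,33,0],"hand":-1},{"linear":[0.13,0.06,0.1144],"dr":[0,33,0],"hand":-1},{"linear":[0.13,0.06,0.1144],"dr":[0,33,0],"hand":-1},{"linear":[0.13,0.06,0.1144],"dr":[0,33,0],"hand":-1},{"linear":[0.13,0.06,0.1144],"dr":[0,33,0],"hand":-1}]' | grep -E "t:|eef|force|width"; python3 look.py w9 ridge
python3 - <<'E'
import cv2,numpy as np
a=cv2.imread("pics/w8.png")[120:300,190:370];b=cv2.imread("pics/w9.png")
cv2.imwrite("pics/v11.png",np.hstack([cv2.resize(b,(533,400)),cv2.resize(a,(266,400))[:, :]]))
E
```

```text
eef_pos: [0.6002, 0.1245, 0.2594]
contact_force: [-0.8, -0.6, -1.0]
15.2333 [0.6002 0.1245 0.2594] [-0.76 -0.56 -1.05] 0.473
[[-0.8988  0.0051  0.4382]
 [-0.4382  0.0013 -0.8989]
 [-0.0051 -1.      0.0011]]
t: 16.12
eef_pos: [0.5329, -0.0344, 0.1971]
tool_rot: [-0.042, 0.042, 0.706, -0.706]
contact_force: [0.6, 0.8, 0.1]
gripper_width: 0.002
16.1167 [ 0.5329 -0.0344  0.1971] [0.56 0.81 0.13] 0.002
[[-9.929e-01  1.200e-03 -1.185e-01]
 [ 1.185e-01  6.000e-04 -9.929e-01]
 [-1.100e-03 -1.000e+00 -7.000e-04]]
ridge 0.71 [279.9 168.7] [ 0.5654 -0.0383  0.0995]
ridge ext 0.76 [266.7 151.8 292.9 185.2]
ridge ext 0.57 [340.6   0.6 363.7   6.4]
```

View pics/v11.png

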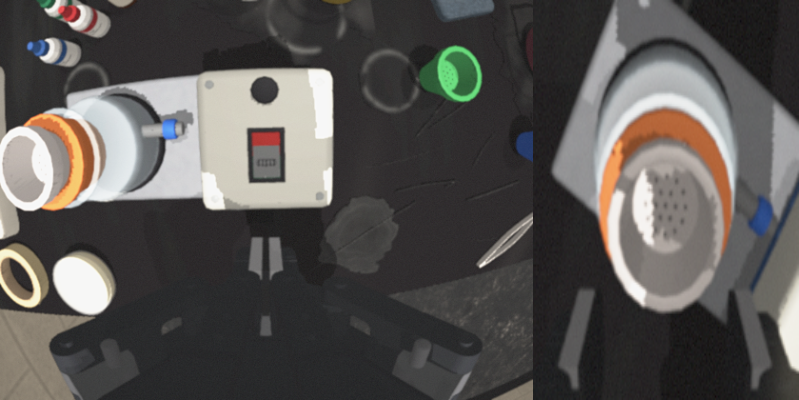

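Wrist view (left): the pump is square to the image and the switch ridge at (266,161) is directly ahead of the shut fingers at x≈266. Right inset: the crucible sits in the cone. I'll descend in front of the ridge.

```bash
python3 -m crank '[{"linear":[0,0.03,0],"dr":[0,0,0],"hand":-1},{"linear":[0,0.06,0],"dr":[0,0,0],"hand":-1},{"linear":[0,0.085,0],"dr":[0,0,0],"hand":-1},{"linear":[0,0.095,0],"dr":[0,0,0],"hand":-1},{"linear":[0,0.099,0],"dr":[0,0,0],"hand":-1},{"linear":[0,0.1,0],"dr":[0,0,0],"hand":-1},{"linear":[0,0.1,0],"dr":[0,0,0],"hand":-1}]'| grep -E "t:|eef|force|width";  python3 -m crank '[{"linear":[-0.005,0,0],"dr":[0,0,0],"hand":-1},{"linear":[-0.01,0,0],"dr":[0,0,0],"hand":-1},{"linear":[-0.014,0,0],"dr":[0,0,0],"hand":-1},{"linear":[-0.014,0,0],"dr":[0,0,0],"hand":-1},{"linear":[-0.014,0,0],"dr":[0,0,0],"hand":-1}]'| grep -E "t:|eef|force|width"; python3 look.py w10 ridge
```

```text
t: 16.85
eef_pos: [0.533, -0.0356, 0.0975]
tool_rot: [-0.042, 0.044, 0.706, -0.706]
contact_force: [-0.2, 0.1, 0.3]
gripper_width: -0.0
t: 17.27
eef_pos: [0.5466, -0.0375, 0.0969]
tool_rot: [-0.043, 0.043, 0.706, -0.706]
contact_force: [-0.3, 0.8, 0.2]
gripper_width: -0.0
17.2667 [ 0.5466 -0.0375  0.0969] [-0.27  0.85  0.2 ] -0.0
[[-9.925e-01  8.000e-04 -1.219e-01]
 [ 1.219e-01 -0.000e+00 -9.925e-01]
 [-8.000e-04 -1.000e+00 -1.000e-04]]
ridge 0.85 [276.8 234.4] [ 0.5641 -0.038   0.0995]
ridge ext 0.85 [255.4 200.2 296.4 254.8]
ridge ext 0.35 [ 13.4 315.3  75.4 388.7]
```

```bash
for i in 1; do python3 -m crank '[{"linear":[-0.001,0.001,0],"dr":[0,0,0],"hand":-1},{"linear":[-0.002,0.0015,0],"dr":[0,0,0],"hand":-1},{"linear":[-0.003,0.0015,0],"dr":[0,0,0],"hand":-1},{"linear":[-0.003,0.0015,0],"dr":[0,0,0],"hand":-1}]';  python3 -m crank '[{"linear":[-0.002,0,0],"dr":[0,0,0],"hand":-1},{"linear":[-0.003,0,0],"dr":[0,0,0],"hand":-1},{"linear":[-0.003,0,0],"dr":[0,0,0],"hand":-1}]'; python3 -m crank '[{"linear":[-0.002,0,0],"dr":[0,0,0],"hand":-1},{"linear":[-0.003,0,0],"dr":[0,0,0],"hand":-1},{"linear":[-0.003,0,0],"dr":[0,0,0],"hand":-1}]'; python3 -m crank '[{"linear":[-0.002,0,0],"dr":[0,0,0],"hand":-1},{"linear":[-0.003,0,0],"dr":[0,0,0],"hand":-1},{"linear":[-0.003,0,0],"dr":[0,0,0],"hand":-1}]'; done| grep -E "eef|force"
```

```text
eef_pos: [0.5491, -0.0379, 0.095]
contact_force: [-0.1, 0.7, 0.2]
eef_pos: [0.5512, -0.0382, 0.0948]
contact_force: [-2.9, 1.0, 1.5]
eef_pos: [0.5553, -0.0386, 0.095]
contact_force: [-1.8, -0.6, 0.2]
eef_pos: [0.559, -0.0391, 0.0953]
contact_force: [-1.0, -0.1, 0.5]
```

```bash
python3 -m crank '[{"linear":[-0.001,0,0],"dr":[0,0,0],"hand":-1},{"linear":[-0.002,0,0],"dr":[0,0,0],"hand":-1},{"linear":[-0.002,0,0],"dr":[0,0,0],"hand":-1},{"linear":[-0.002,0,0],"dr":[0,0,0],"hand":-1}]'| grep -E "eef|force"; python3 -m crank '[{"linear":[-0.001,0,0],"dr":[0,0,0],"hand":-1},{"linear":[-0.001,0,0],"dr":[0,0,0],"hand":-1},{"linear":[-0.001,0,0],"dr":[0,0,0],"hand":-1}]'| grep -E "eef|force"
```

```text
eef_pos: [0.56, -0.0392, 0.095]
contact_force: [-0.0, 0.5, 0.7]
eef_pos: [0.5608, -0.0393, 0.095]
contact_force: [0.3, -0.7, -0.6]
```

No force now, so the switch has snapped ahead. I'll back off, rise and check.

```bash
python3 -m crank '[{"linear":[0.015,0,0],"dr":[0,0,0],"hand":-1},{"linear":[0.028,-0.01,0],"dr":[0,0,0],"hand":-1},{"linear":[0.028,-0.05,0],"dr":[0,0,0],"hand":-1},{"linear":[0.028,-0.09,0],"dr":[0,0,0],"hand":-1},{"linear":[0.028,-0.103,0],"dr":[0,0,0],"hand":-1},{"linear":[0.028,-0.103,0],"dr":[0,0,0],"hand":-1},{"linear":[0.028,-0.103,0],"dr":[0,0,0],"hand":-1},{"linear":[0.028,-0.103,0],"dr":[0,0,0],"hand":-1}]'| grep -E "eef|force"; python3 look.py w11 ridge
python3 - <<'E'
import cv2,numpy as np
from h import *
s=bot.read_camera("scene");b=cv2.imread("pics/w11.png")
cv2.imwrite("pics/v12.png",np.hstack([cv2.resize(b[50:260,0:360],(480,280),interpolation=cv2.INTER_CUBIC),cv2.resize(s[120:260,140:300],(320,280),interpolation=cv2.INTER_CUBIC)]))
for n in ["small_beaker","wash_bottle","dish_high","forceps","neck"]: print(n,[d["xy"] for d in bot.place_of("scene",n)][:1])
E
```

```text
eef_pos: [0.5322, -0.036, 0.1969]
contact_force: [0.3, -0.3, -1.0]
19.75 [ 0.5322 -0.036   0.1969] [ 0.34 -0.32 -1.03] -0.004
[[-9.925e-01 -1.800e-03 -1.218e-01]
 [ 1.218e-01 -1.000e-04 -9.925e-01]
 [ 1.800e-03 -1.000e+00  3.000e-04]]
ridge 0.87 [277.6 154.2] [ 0.5754 -0.0397  0.0995]
ridge ext 0.88 [264.  136.8 289.1 170.7]
small_beaker [[316.3, 225.5]]
wash_bottle [[285.7, 217.6]]
dish_high [[122.4, 235.0]]
forceps [[250.0, 211.1]]
neck [[196.5, 179.3]]
```

View pics/v12.png

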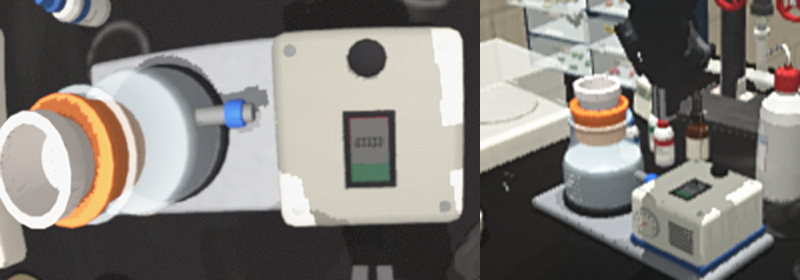

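The switch window now shows green and the ridge has moved +10 mm. The crucible stands upright in the cone, so I'll hand it in.

```bash
python3 -c "
from station import bot
print(bot.hand_in())"
```

```text
the job is handed in; nothing more can be done
None
```

The filtration unit is set up and handed in after about 20 s of robot time; no verdict is reported, so what follows is from my own checks.

- **Crucible:** I stood the white crucible in the orange cone and let go. It had met a reaction of about 2–3 N on the way in, so the cone may have ridden down slightly before I released. The last pictures show it upright.
- **Press:** I pushed on the rim with two ungripped, half-open fingertips. The push averaged 5.3, then 5.7, then 6.5 N, and I stopped there, inside the 4–10 N snug range. The last steps rose at about 1.0–1.5 N/mm, softer than the stated 2.5 N/mm. I took that as firm because each step still raised the force.
- **Switch:** I pushed the ridge along the unit's +x until it snapped over. It now reads +10 mm from where it started, and the window shows green instead of red.
- **Other things:** The beaker, wash bottle and dish are where they were, to within a few pixels. The final forceps detection landed on the pump at (250,211), which I took as false: the arm met no contact near the forceps, but I did not look at them again.

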